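Stand the tumbler pepper mills in the crate, heavy end down

ROBOT

A 7-joint arm with a two-finger parallel gripper is mounted at the origin on the work surface. World frame = base frame: x ahead of the robot, y to its left, z up, the work surface at z = 0. Lengths are in m, angles in rad, forces in N, time in s.
With the tool pointing down it reaches from about 0.4 to 0.85 m from the base axis. Payload 10.4 kg.
Tool frame: the origin (TCP) lies at the centre of the arm's flange, where the gripper is bolted on; the fingertips stand 173 mm ahead of it and the grasp point (between the pads) lies 155 mm ahead of it; z points along the fingers, y is the line along which they close (so a half turn about z gives the same grasp; the last joint's range is limited). The gripper opens to 85 mm and grips with 20 to 120 N. Pads are 22 mm wide; open, the fingers measure 114 mm over their backs; the gripper's body (76 mm by 85 mm) begins 54 mm behind the grasp point. The pads swing forward as they close: fully open they stand 13 mm farther back than shut.
Start: joints at [-1.234, 0.332, -0.065, 1.46, 0.022, 1.35, -0.088], TCP at [0.22, 0.585, 0.405] pointing down, gripper open.
Joint ranges: [-2.6, 2.6], [-0.5, 2.12], [-1.47, 1.34], [0.16, 2.42], [-1.27, 4.41], [0.06, 2.06], [-2.6, 2.6]. Speed limits (rad/s): [2.22, 2.22, 2.79, 2.79, 3.14, 3.14, 3.14].

INTERFACE

Orientations are given as a unit quaternion [x, y, z, w].
In Python, from workcell import manip, viewer, finder gives the robot as it stands.
- The arm moves only by the tool arm_command, never from a script. Its argument "plan" is a list of rows, each an object with "dp": the shift along the tool's x, y, z in mm, a list of three; "spin": the turn about the tool's z in rad. A call has 1 to 5 rows; each row shifts and turns the commanded pose from where the row before left it, along the tool's axes as they then stand; what a row does not reach is not made up. A row lasts 1/10 s, in which the tool goes at most 50 mm and 8.59 degrees, less where a joint would pass 70% of its speed; a pose out of reach is approached as far as the arm can. A call is refused whole if a number of a shift passes 50 or a number of a turn 0.15, either way. A call with a gripper value outside its range is refused whole. "grip" is the closure, from -1 (fully open) to 1 (shut), set as the call begins (left out, the last holds). The fingers move at their own pace and stop on an object; "newtons" is the grip in N (left out, the last holds). Time passes only in rows, so rows that do not move let the fingers close. It gives the time, the measured TCP pose, the force, the opening and the grip force at its end, in the units of the state.
- manip.get_obs(): the state, without advancing time (a new reading comes with each control period).
- viewer.camera(name): name is "scene" or "top" or "wrist"; returns the picture (480x640x3 uint8, blue, green, red); there is no depth.
- viewer.camera_params(name): a dict with "vertical_fov" (degrees; the focal length in pixels is half the picture's height over the tangent of half this angle, whatever the lens; pixels are square), "cx", "cy" (the principal point, pixels), "R" (3x3) and "t" (3): a world point X has camera coordinates R X + t; the wrist camera has in their place "T_tool_cam" (4x4, takes a point from camera to tool coordinates, whose origin is the TCP and whose axes are the flange's). Camera axes: x right, y down, z forward; pixel columns grow to the right and rows downward; lengths in m; the calibration is good to about 2 mm. The wrist camera is an equidistant fisheye: a pixel r from the principal point sees the ray r / f radians off the axis. A picture is of the moment at which its call begins: read the wrist's pose just before it. camera_params takes no time and is no camera call.
- manip.hand_in(): hands the job in; it is judged then, once.
Trained networks look in the newest picture that a camera, given by its name, has taken for a name from the list of things; names that differ only in an ending like _2 or _b are one class to them, and where a whole thing is asked for, a point or a joint stands for the part that bears it (a point fixed in the world has none). Each returns a list of dicts, best first, with "score" (0 to 1); they miss things now and then, are a little off and sometimes report something else, mostly with a low value. They report only what shows in the picture. A call takes as long as a camera call. They do not tell look-alikes from the thing itself.
- finder.find_in(camera, thing): "position" ([x, y, z] in m, in world coordinates, good to about 4 mm: the middle of the surface that is visible of it).
The state is a dict: "clock": time; "joint_pos": joint angles; "joint_velocities": joint speeds; "tau": joint torques, N m; "position": TCP position; "ee_rot": TCP orientation; "ft_force": force on the tool from outside, world axes, zero at the start; "torque": the same for the moment, N m; "grip_width": opening from 0.0 (shut) to 1.0 (fully open); "grasp_force": force on a finger pad.
Only numpy, scipy, OpenCV 4.12 (cv2) and the standard library are available. Lean on these libraries where they do the work, as an engineer would, in place of code of your own. Each camera call takes 0.05 s, during which the arm holds its last target. There are 200 camera calls.

TASK

Stand both pepper mills upright in the white crate, heavy end down, one in each compartment near its middle and leaning on nothing. Their ends look alike, but a mill lifted at its middle pulls down at the heavy end, and it will only stay standing on that one. Set them down rather than dropping them in, and do not knock over or shift the blue bottles or the vase.

Things in the scene. Friction and masses are not known exactly. Their poses are not given: they have to be found in the camera images.
- mill_dark: Dark wooden pepper mill, 150 mm long, square 44 x 44 mm body, brass band and 14 mm thick round domed steel cap at each end, 0.3 to 0.4 kg, lying flat at the start. Origin at mid-length on its axis; x runs along its length, y and z square to its flat sides. Both ends look alike: a hidden steel grinder sits in one, drawn afresh each start and not told by the axes. See the pale mill for its balance.
- mill_light: Pale wooden mill, otherwise like the dark one, its heavy end drawn separately. In both, the balance point lies 20 to 26 mm from mid-length towards the heavy end. The caps are shallow domes (75 mm sphere radius, 3.3 mm high): set on its heavy end a mill rocks upright from leans up to about 15 degrees; set on its light end it topples when let go.
- crate: White plastic crate, 260 (x) x 160 (y) x 65 mm high, walls and floor 5 mm thick, fixed to the table; one 5 mm divider of full height across its middle makes two compartments of 122 x 150 mm inside, side by side along its x. Origin at the centre of its underside, z up.
- cell_near (a point): Centre of the floor (upper face, 5 mm above the table) of the compartment on the crate's -x side.
- cell_far (a point): The same for the compartment on the crate's +x side.
- bottle_1: Blue bottle with a white twist cap, 68 mm across, 200 mm tall, standing; origin at the centre of its underside. Leave alone.
- bottle_2: A second such blue bottle. Leave alone.
- vase: Blue ceramic vase, 116 mm across, 170 mm tall, standing; origin at the centre of its underside. Leave alone.
There are look-alikes about, which are no part of the job. What is shaped like the mill_light but orange is not meant.

How it is judged:
By the outcome, as a careful person would: the job done as asked, in the order asked, and still so for the second after the job is handed in, with the robot touching nothing.
It also fails if it takes over 69 s, if anything falls off the work surface, if the arm or the gripper's body presses on something with over 40 N, if the wrist force passes 120 N, or if a joint passes its speed limit or range.

## Working session

There is one attempt and no reset: what is moved stays moved. The work goes in short steps, Python scripts to look and compute and a tool call to move; the robot and the scene stay as the last step left them, time stands still between calls to the robot, and variables do not carry over. Pictures are saved under pics/ and viewed, at most 10 in all, crops included, and the job is handed in when it is done.

Besides the shell and the picture viewer there is one more tool, called after ">>>" as name([rows], argument=value, ...), one row to a line, values as JSON. arm_command: Moves the arm, as the interface text tells. Its arguments: {"type":"object","properties":{"plan":{"type":"array","items":{"type":"object","properties":{"dp":{"type":"array","items":{"type":"number"}},"spin":{"type":"number"}}}},"grip":{"type":"number"},"newtons":{"type":"number"}},"required":["plan"]}

```bash
ls; mkdir -p pics; python3 - <<'E'
from workcell import manip, viewer, finder
import cv2, numpy as np
o=manip.get_obs(); print(o)
ims=[]
for c in ("scene","top"):
    im=viewer.camera(c); cv2.imwrite(f"pics/{c}0.png",im)
    p=viewer.camera_params(c); print(c,p)
    for t in ("mill_dark","mill_light","crate","bottle_1","vase"):
        print(t,[(np.round(d["position"],3).tolist(),round(d["score"],2)) for d in finder.find_in(c,t)])
print(viewer.camera_params("wrist"))
E
```

```text
pics
{'clock': 0.0, 'joint_pos': array([-1.23359363,  0.33290368, -0.06471296,  1.46094023,  0.02160092,
        1.34986922, -0.08851802]), 'joint_velocities': array([-8.76672900e-04, -3.12840884e-05,  1.65725434e-04, -3.72280773e-04,
       -4.10288034e-04, -7.45750648e-04,  1.13888079e-04]), 'tau': array([ 2.23440488e-04, -6.25434566e+01,  4.93224571e-02, -3.91621721e+01,
        1.61947135e-02,  9.69738874e-03, -2.29200202e-05]), 'position': array([0.22000139, 0.58487206, 0.40389643]), 'ee_rot': array([ 1.78924895e-01,  9.83862477e-01, -7.05738553e-04, -9.74112499e-05]), 'ft_force': array([-0.31325957, -0.07786281, -0.51916227]), 'torque': array([-0.00502336,  0.03893942, -0.00276469]), 'grasp_force': 0.0, 'grip_width': 0.9992286577946691}
scene {'vertical_fov': 45.36977163753069, 'cx': 317.45581636975726, 'cy': 247.1622261929443, 'R': array([[-0.74805612,  0.66357158,  0.00920818],
       [ 0.48133375,  0.55206396, -0.68084008],
       [-0.45686963, -0.50487438, -0.73237422]]), 't': array([ 0.37331927, -0.31246849,  1.70786257])}
mill_dark [([0.481, -0.203, 0.04], 0.92)]
mill_lig
[... 579 characters left out ...]
rk [([0.472, -0.211, 0.042], 0.94)]
mill_light [([0.49, 0.042, 0.043], 0.82), ([0.676, -0.282, 0.042], 0.69), ([0.622, -0.12, 0.045], 0.65)]
crate []
bottle_1 [([0.764, 0.09, 0.131], 0.93), ([0.76, -0.037, 0.136], 0.62)]
vase [([0.575, 0.462, 0.125], 0.84)]
{'vertical_fov': 65.70646984690485, 'cx': 319.4377060757169, 'cy': 239.73761404864982, 'T_tool_cam': array([[ 8.54170147e-04, -9.52373927e-01, -3.04931423e-01,
         7.82481855e-02],
       [ 9.99999377e-01,  5.94277015e-04,  9.45116370e-04,
         8.75805624e-04],
       [-7.18890453e-04, -3.04932040e-01,  9.52373842e-01,
         3.18863328e-02],
       [ 0.00000000e+00,  0.00000000e+00,  0.00000000e+00,
         1.00000000e+00]])}
```

View pics/scene0.png

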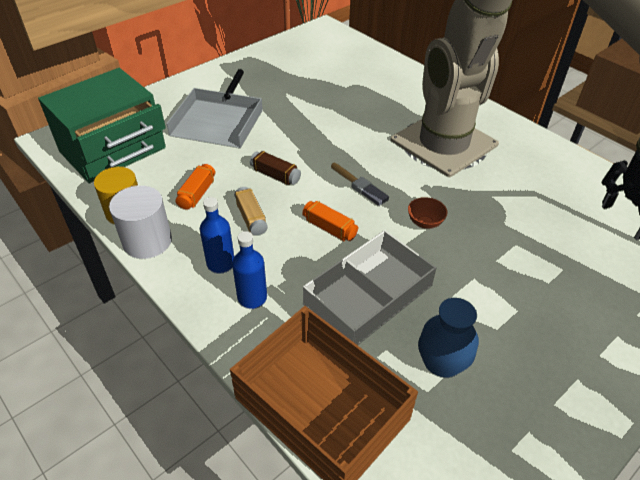

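View pics/top0.png

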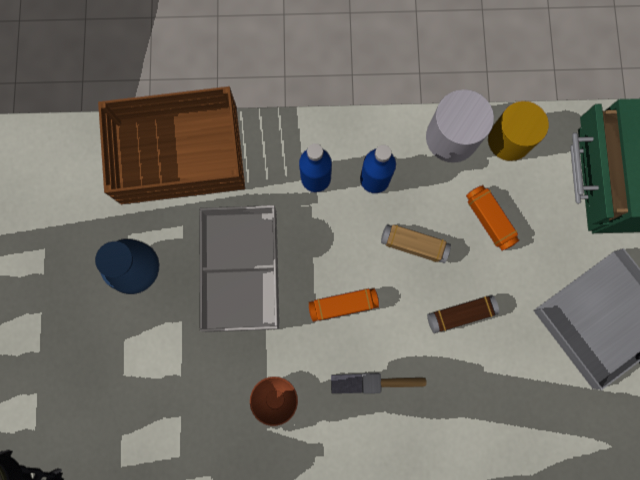

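The dark mill is at top-view pixel (463,313). There are three pale-mill candidates: (416,243), which is pale wood, and (344,304) and (492,217), both orange. The one meant is (416,243), since it is the only one not orange. Next I'll measure it and confirm in a crop.

```bash
cat > h.py <<'E'
from workcell import manip, viewer, finder
import cv2, numpy as np
def K(c):
    p=viewer.camera_params(c); f=240/np.tan(np.radians(p["vertical_fov"]/2)); return p,f
def back(c,uv,z):
    p,f=K(c); uv=np.atleast_2d(uv).astype(float)
    d=np.c_[(uv[:,0]-p["cx"])/f,(uv[:,1]-p["cy"])/f,np.ones(len(uv))]@p["R"]
    C=-p["R"].T@p["t"]; return C+d*((z-C[2])/d[:,2])[:,None]
def proj(c,X):
    p,f=K(c); q=np.atleast_2d(X)@p["R"].T+p["t"]; return np.c_[p["cx"]+f*q[:,0]/q[:,2],p["cy"]+f*q[:,1]/q[:,2]]
E
cat > m.py <<'E'
from h import *
im=cv2.imread("pics/top0.png"); hsv=cv2.cvtColor(im,cv2.COLOR_BGR2HSV)
vis=im.copy()
for n,(x0,y0,x1,y1),lo,hi in (("light",(372,212,462,274),(8,60,60),(30,255,255)),("dark",(420,285,508,340),(0,70,15),(25,255,110))):
    m=np.zeros(im.shape[:2],np.uint8); m[y0:y1,x0:x1]=cv2.inRange(hsv,lo,hi)[y0:y1,x0:x1]
    m=cv2.morphologyEx(m,cv2.MORPH_CLOSE,np.ones((5,5)));k,l,s,_=cv2.connectedComponentsWithStats(m)
    m=(l==1+np.argmax(s[1:,4])).astype(np.uint8)
    r=cv2.minAreaRect(cv2.findContours(m,0,1)[0][0]); b=cv2.boxPoints(r); cv2.polylines(vis,[b.astype(int)],1,(0,255,0),1)
    P=back("top",b,0.04)[:,:2]; c=P.mean(0); e=[P[1]-P[0],P[2]-P[1]]; e.sort(key=lambda v:-np.linalg.norm(v))
    print(n,r,"c",c.round(4),"len",[np.linalg.norm(v).round(4) for v in e],"yaw",np.arctan2(e[0][1],e[0][0]).round(3))
cv2.imwrite("pics/crop1.png",cv2.resize(vis[190:350,180:520],None,fx=2.3,fy=2.3,interpolation=cv2.INTER_CUBIC))
E
python3 m.py
```

```text
light ((415.8780517578125, 243.1150665283203), (57.566810607910156, 23.667280197143555), 16.927513122558594) c [ 0.6219 -0.119 ] len [np.float64(0.1229), np.float64(0.0519)] yaw -1.898
dark ((464.1119689941406, 313.38397216796875), (20.639999389648438, 57.599998474121094), 73.73979187011719) c [ 0.4699 -0.2128] len [np.float64(0.1224), np.float64(0.0428)] yaw -1.315
```

View pics/crop1.png

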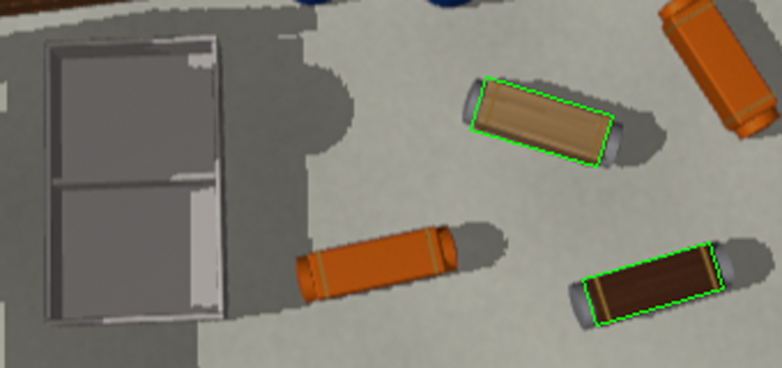

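The crop shows the pale mill at (416,243) and the dark one at (464,313), with the crate rim clear at about (200–278, 206–331). Next, the crate pose and a move helper.

```bash
cat >> h.py <<'E'
def pose():
    o=manip.get_obs(); q=o["ee_rot"]; x,y,z,w=q
    return o, o["position"], np.arctan2(2*(x*y+z*w),1-2*(y*y+z*z))
def rows(tx,ty,tz,psi=None,step=45,start=None):
    p,a=start or pose()[1:]; p=np.array(p,float); d=np.array([tx,ty,tz])-p
    da=0 if psi is None else (psi-a+np.pi)%(2*np.pi)-np.pi
    n=int(max(np.ceil(np.linalg.norm(d)*1000/step),np.ceil(abs(da)/.145),1))
    for i in range(n):
        c,s=np.cos(a),np.sin(a); w=d/n*1000
        print("dp",[int(round(v)) for v in (c*w[0]+s*w[1], s*w[0]-c*w[1], -w[2])],"spin",round(-da/n,3))
        a+=da/n
    print("n",n); return (np.array([tx,ty,tz]),a)
E
python3 - <<'E'
from h import *
P=back("top",[(199.6,208.3),(274.8,205.7),(277.8,329.1),(200.4,331.3)],.065)[:,:2]
print(P.round(4),P.mean(0).round(4),[np.linalg.norm(P[i]-P[i-1]).round(3) for i in range(4)])
s=rows(.43,.2,.38,2.3); s=rows(.472,-.213,.30,1.827,start=s)
E
```

```text
[[0.7039 0.3404]
 [0.7056 0.1804]
 [0.4457 0.1772]
 [0.445  0.3362]] [0.575  0.2586] [np.float64(0.259), np.float64(0.16), np.float64(0.26), np.float64(0.159)]
dp [-33, -29, 2] spin 0.048
dp [-35, -27, 2] spin 0.048
dp [-36, -25, 2] spin 0.048
dp [-37, -24, 2] spin 0.048
dp [-38, -22, 2] spin 0.048
dp [-39, -20, 2] spin 0.048
dp [-40, -18, 2] spin 0.048
dp [-41, -16, 2] spin 0.048
dp [-42, -14, 2] spin 0.048
dp [-42, -12, 2] spin 0.048
n 10
dp [-34, -24, 8] spin 0.047
dp [-35, -23, 8] spin 0.047
dp [-36, -21, 8] spin 0.047
dp [-37, -19, 8] spin 0.047
dp [-38, -18, 8] spin 0.047
dp [-38, -16, 8] spin 0.047
dp [-39, -14, 8] spin 0.047
dp [-40, -12, 8] spin 0.047
dp [-40, -10, 8] spin 0.047
dp [-41, -8, 8] spin 0.047
n 10
```

>>> arm_command([
  {"dp": [-33, -29, 2], "spin": 0.048},
  {"dp": [-35, -27, 2], "spin": 0.048},
  {"dp": [-36, -25, 2], "spin": 0.048},
  {"dp": [-37, -24, 2], "spin": 0.048},
  {"dp": [-38, -22, 2], "spin": 0.048},
], grip=-1, newtons=40)

```text
clock: 1.1
position: [0.3257, 0.39, 0.3948]
ee_rot: [0.296, 0.955, 0.0, 0.0]
ft_force: [0.8, -0.5, 0.5]
grip_width: 1.0
grasp_force: 0.0
```

>>> arm_command([
  {"dp": [-39, -20, 2], "spin": 0.048},
  {"dp": [-40, -18, 2], "spin": 0.048},
  {"dp": [-41, -16, 2], "spin": 0.048},
  {"dp": [-42, -14, 2], "spin": 0.048},
  {"dp": [-42, -12, 2], "spin": 0.048},
])

```text
clock: 1.6
position: [0.4312, 0.1973, 0.385]
ee_rot: [0.409, 0.913, 0.0, 0.0]
ft_force: [1.5, 1.5, 0.1]
grip_width: 1.003
grasp_force: 0.0
```

>>> arm_command([
  {"dp": [-34, -24, 8], "spin": 0.047},
  {"dp": [-35, -23, 8], "spin": 0.047},
  {"dp": [-36, -21, 8], "spin": 0.047},
  {"dp": [-37, -19, 8], "spin": 0.047},
  {"dp": [-38, -18, 8], "spin": 0.047},
])

```text
clock: 2.1
position: [0.4532, -0.0102, 0.3447]
ee_rot: [0.513, 0.859, 0.001, 0.0]
ft_force: [0.8, 1.3, 0.2]
grip_width: 0.997
grasp_force: 0.0
```

>>> arm_command([
  {"dp": [-38, -16, 8], "spin": 0.047},
  {"dp": [-39, -14, 8], "spin": 0.047},
  {"dp": [-40, -12, 8], "spin": 0.047},
  {"dp": [-40, -10, 8], "spin": 0.047},
  {"dp": [-41, -8, 8], "spin": 0.047},
])

```text
clock: 2.6
position: [0.4756, -0.2163, 0.3048]
ee_rot: [0.61, 0.793, 0.0, 0.0]
ft_force: [0.5, 0.6, 0.9]
grip_width: 1.004
grasp_force: 0.0
```

```bash
python3 - <<'E'
from h import *
o,p,a=pose(); print(o["clock"],p.round(4),a.round(3),o["joint_pos"].round(2),o["ft_force"].round(2),o["torque"].round(3))
cv2.imwrite("pics/w1.png",viewer.camera("wrist"))
print(finder.find_in("wrist","mill_dark"))
rows(.472,-.213,.181,1.827)
E
```

```text
2.6 [ 0.4756 -0.2163  0.3048] 1.83 [-0.3   0.22  0.72  1.89 -0.16  1.09  0.74] [0.46 0.57 0.86] [ 0.03  -0.104 -0.022]
[{'position': [0.4664, -0.2013, 0.0433], 'score': 0.72}]
dp [2, 0, 41] spin -0.001
dp [2, 0, 41] spin -0.001
dp [2, 0, 41] spin -0.001
n 3
```

View pics/w1.png

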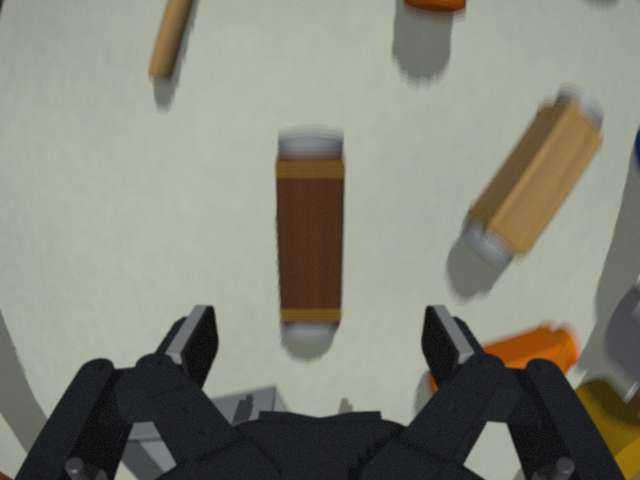

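The wrist view shows the dark mill between the fingers (column 311, rows 130–340), well aligned. I'll descend, grip it at the middle and lift to weigh it.

>>> arm_command([
  {"dp": [1, -5, 42]},
  {"dp": [1, -2, 42]},
  {"dp": [0, 0, 43]},
  {"dp": [0, 0, 0]},
])

```text
invalid input at $.plan[0]: expected keys dp, spin
```

```bash
python3 - <<'E'
from h import *
for i in range(3):
  o,p,a=pose(); print(o["clock"],p.round(4),a.round(3),o["ft_force"].round(2),o["torque"].round(3)); viewer.camera("top")
E
```

```text
2.7 [ 0.4745 -0.2198  0.3041] 1.824 [ 0.07 -0.43 -0.01] [-0.027 -0.03  -0.044]
2.75 [ 0.475  -0.2172  0.3043] 1.827 [ 0.11  0.47 -0.09] [ 0.025 -0.017 -0.001]
2.8 [ 0.4754 -0.2154  0.3044] 1.83 [-0.78  1.15 -0.03] [-0.015 -0.001 -0.014]
```

>>> arm_command([
  {"dp": [0, 0, 0]},
  {"dp": [0, 0, 0]},
  {"dp": [0, 0, 0]},
  {"dp": [0, 0, 0]},
  {"dp": [0, 0, 0]},
], grip=1, newtons=60)

```text
invalid input at $.plan[0]: expected keys dp, spin
```

>>> arm_command([
  {"dp": [0, 0, -10]},
  {"dp": [0, 0, -15]},
  {"dp": [0, 0, -15]},
  {"dp": [0, 0, 0]},
  {"dp": [0, 0, 0]},
])

```text
invalid input at $.plan[0]: expected keys dp, spin
```

```bash
python3 - <<'E'
from h import *
for i in range(6):
  o,p,a=pose(); f,t=o["ft_force"],o["torque"]; X=np.array([np.cos(a),np.sin(a),0]);Y=np.array([np.sin(a),-np.cos(a),0])
  print(o["clock"],p.round(4),a.round(3),f.round(2),"tX",(t@X).round(3),"tY",(t@Y).round(3),o["grip_width"],o["grasp_force"]); im=viewer.camera("wrist")
cv2.imwrite("pics/w2.png",im)
E
```

```text
2.85 [ 0.4757 -0.2143  0.3046] 1.832 [0.07 0.1  0.09] tX 0.008 tY -0.022 1.0010268653195467 0.0
2.9 [ 0.4758 -0.2137  0.3047] 1.833 [ 0.22  1.05 -0.1 ] tX -0.071 tY 0.023 0.99920232403127 0.0
2.95 [ 0.4759 -0.2135  0.3048] 1.834 [-0.24 -0.39  0.25] tX 0.02 tY 0.003 1.0008338028759942 0.0
3.0 [ 0.4759 -0.2134  0.3049] 1.834 [ 0.69 -0.25 -0.05] tX -0.036 tY 0.004 0.999350161434592 0.0
3.05 [ 0.4759 -0.2136  0.305 ] 1.834 [ 0.14 -0.55  0.21] tX 0.029 tY 0.007 0.9974726240308293 0.0
3.1 [ 0.4758 -0.2137  0.3049] 1.834 [0.53 0.66 0.04] tX -0.063 tY 0.001 1.0049989141517133 0.0
```

View pics/w2.png

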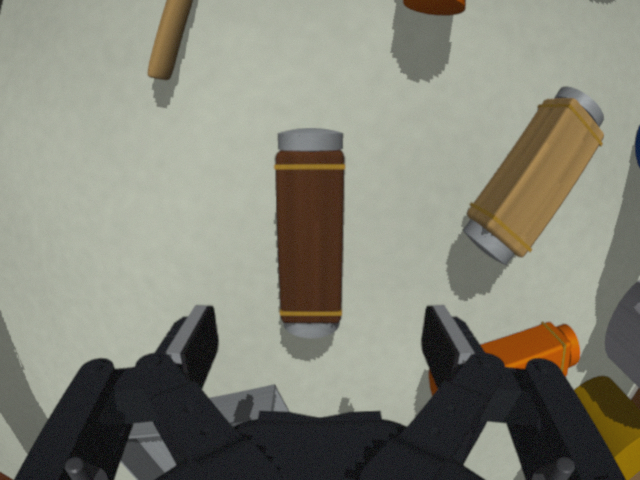

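The picture is unchanged: the moves were refused because "spin" was missing. I'll check the mill's centre with the wrist camera, then continue.

```bash
cat >> h.py <<'E'
def wback(uv,z,pa=None):
    p,a=pa or pose()[1:]; c,f=K("wrist"); T=c["T_tool_cam"]
    R=np.array([[np.cos(a),np.sin(a),0],[np.sin(a),-np.cos(a),0],[0,0,-1]])
    d=np.array(uv,float)-[c["cx"],c["cy"]]; r=np.hypot(*d); th=r/f
    v=np.r_[np.sin(th)*d/max(r,1e-9),np.cos(th)]; v=R@T[:3,:3]@v; C=p+R@T[:3,3]
    return C+v*(z-C[2])/v[2]
E
python3 - <<'E'
from h import *
A=[wback(u,.044) for u in ((275,152),(344,152),(342,322),(281,322))]
print(np.round(A,4),np.mean(A,0).round(4),np.linalg.norm(A[0]-A[3]),np.linalg.norm(A[0]-A[1]))
B=[wback(u,.044) for u in ((548,98),(603,133),(528,254),(470,207))]
print(np.round(B,4),np.mean(B,0).round(4),np.linalg.norm(B[0]-B[3]),np.linalg.norm(B[0]-B[1]))
rows(.4695,-.213,.177,1.827)
E
```

```text
[[ 0.4337 -0.1606  0.044 ]
 [ 0.4747 -0.1498  0.044 ]
 [ 0.5062 -0.2632  0.044 ]
 [ 0.4644 -0.2747  0.044 ]] [ 0.4698 -0.2121  0.044 ] 0.1180708514087572 0.04237950488461839
[[ 0.5999 -0.0685  0.044 ]
 [ 0.6589 -0.0713  0.044 ]
 [ 0.6258 -0.1789  0.044 ]
 [ 0.5658 -0.16    0.044 ]] [ 0.6126 -0.1197  0.044 ] 0.09760228641646237 0.05904880515014877
dp [1, -2, 43] spin 0.002
dp [1, -2, 43] spin 0.002
dp [1, -2, 43] spin 0.002
n 3
```

Dark mill centre (0.470, −0.212) agrees between the two cameras, and its size fits.

>>> arm_command([
  {"dp": [1, -2, 43], "spin": 0},
  {"dp": [1, -2, 43], "spin": 0},
  {"dp": [1, -2, 42], "spin": 0},
  {"dp": [0, 0, 0], "spin": 0},
])

```text
clock: 3.55
position: [0.4668, -0.2119, 0.1725]
ee_rot: [0.609, 0.793, -0.002, -0.004]
ft_force: [-0.6, 0.4, 0.2]
grip_width: 1.001
grasp_force: 0.0
```

>>> arm_command([
  {"dp": [0, 0, 0], "spin": 0},
  {"dp": [0, 0, 0], "spin": 0},
  {"dp": [0, 0, 0], "spin": 0},
  {"dp": [0, 0, 0], "spin": 0},
  {"dp": [0, 0, 0], "spin": 0},
], grip=1, newtons=60)

```text
clock: 4.05
position: [0.4701, -0.2137, 0.1789]
ee_rot: [0.609, 0.793, 0.001, 0.002]
ft_force: [-0.9, 0.6, 9.4]
grip_width: 0.507
grasp_force: 60.3
```

>>> arm_command([
  {"dp": [0, 0, -10], "spin": 0},
  {"dp": [0, 0, -15], "spin": 0},
  {"dp": [0, 0, -15], "spin": 0},
  {"dp": [0, 0, 0], "spin": 0},
  {"dp": [0, 0, 0], "spin": 0},
])

```text
clock: 4.55
position: [0.4692, -0.2132, 0.2173]
ee_rot: [0.609, 0.793, 0.001, 0.0]
ft_force: [0.0, 0.7, -3.6]
grip_width: 0.513
grasp_force: 61.9
```

```bash
cat > s.py <<'E'
from h import *
import sys
S=[]
for i in range(8):
  o,p,a=pose(); f,t=o["ft_force"],o["torque"]; X=np.array([np.cos(a),np.sin(a),0]);Y=np.array([np.sin(a),-np.cos(a),0])
  S.append(np.r_[f,t@X,t@Y]); im=viewer.camera("wrist")
S=np.array(S); print(o["clock"],p.round(4),a.round(3),o["grip_width"],o["grasp_force"]); print("F,tX,tY",S.mean(0).round(3),"+-",(S.std(0)/8**.5).round(3))
cv2.imwrite(sys.argv[1],im)
E
python3 s.py pics/w3.png
```

```text
4.9 [ 0.4689 -0.2133  0.2163] 1.832 0.5073403243171701 61.91368192434311
F,tX,tY [-2.790e-01 -1.000e-03 -3.896e+00 -1.600e-02  1.060e-01] +- [0.104 0.15  0.127 0.007 0.006]
```

View pics/w3.png

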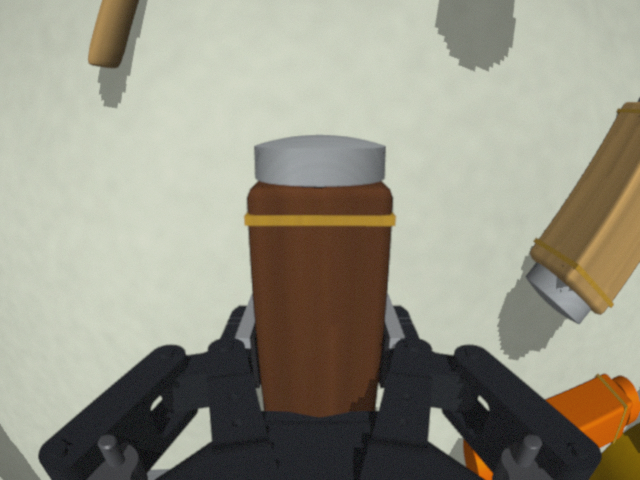

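tY = +0.106 N·m with 3.9 N down puts the balance point 27 mm towards tool −x, so the far (−x) end is heavy. The picture shows the +x end held level at about (320,160). I'll set it down and regrip 40 mm towards +x with a light grip.

>>> arm_command([
  {"dp": [0, 0, 20], "spin": 0},
  {"dp": [0, 0, 15], "spin": 0},
  {"dp": [0, 0, 4], "spin": 0},
  {"dp": [0, 0, 0], "spin": 0},
])

```text
clock: 5.35
position: [0.4689, -0.2135, 0.1786]
ee_rot: [0.609, 0.793, 0.001, -0.001]
ft_force: [-9.7, 7.3, 23.9]
grip_width: 0.506
grasp_force: 65.7
```

>>> arm_command([
  {"dp": [0, 0, 0], "spin": 0},
  {"dp": [0, 0, 0], "spin": 0},
  {"dp": [0, 0, 0], "spin": 0},
  {"dp": [20, 0, 0], "spin": 0},
  {"dp": [20, 0, 0], "spin": 0},
], grip=-0.5, newtons=20)

```text
clock: 5.85
position: [0.4585, -0.1747, 0.1775]
ee_rot: [0.61, 0.793, -0.0, 0.0]
ft_force: [0.4, -0.2, 0.6]
grip_width: 0.749
grasp_force: 0.0
```

>>> arm_command([
  {"dp": [0, 0, 0], "spin": 0},
  {"dp": [0, 0, 0], "spin": 0},
  {"dp": [0, 0, 0], "spin": 0},
  {"dp": [0, 0, 0], "spin": 0},
  {"dp": [0, 0, 0], "spin": 0},
], grip=1, newtons=20)

```text
clock: 6.35
position: [0.4588, -0.1751, 0.1776]
ee_rot: [0.609, 0.793, -0.0, 0.0]
ft_force: [1.1, 1.2, -1.8]
grip_width: 0.515
grasp_force: 23.7
```

>>> arm_command([
  {"dp": [0, 0, -30], "spin": 0},
  {"dp": [0, 0, -40], "spin": 0},
  {"dp": [0, 0, -40], "spin": 0},
  {"dp": [0, 0, -40], "spin": 0},
  {"dp": [0, 0, 0], "spin": 0},
])

```text
clock: 6.85
position: [0.4597, -0.1761, 0.3322]
ee_rot: [0.61, 0.793, 0.002, 0.003]
ft_force: [0.6, -0.0, -4.2]
grip_width: 0.515
grasp_force: 22.7
```

```bash
python3 s.py pics/w4.png; python3 - <<'E'
from h import *
a=cv2.imread("pics/w4.png"); s=viewer.camera("scene"); s=cv2.resize(s[100:300,180:440],None,fx=1.5,fy=1.5)
v=np.zeros((480,900,3),np.uint8); v[:300,:390]=s[:300]; v[:,390:]=a[:,65:575]; cv2.imwrite("pics/c4.png",cv2.resize(v,(800,427)))
E
```

```text
7.2 [ 0.4583 -0.1746  0.3263] 1.832 0.5115167640527091 22.709986120462418
F,tX,tY [-0.101 -0.034 -4.228  0.009  0.217] +- [0.149 0.094 0.307 0.017 0.011]
```

View pics/c4.png

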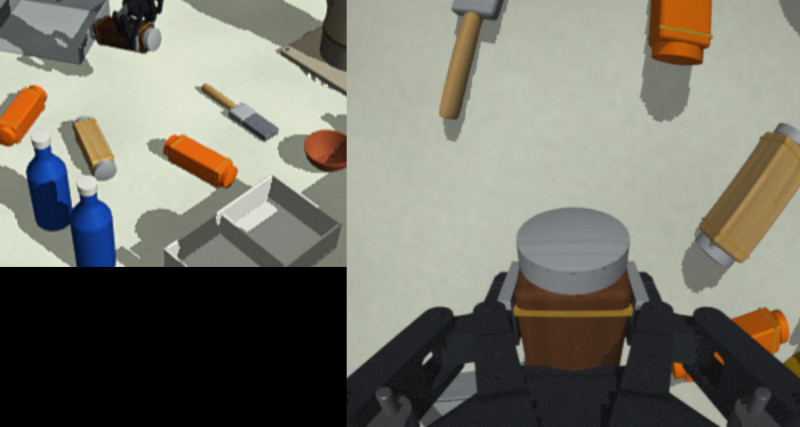

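The mill has tilted partly; the wrist view shows the cap at about (573,245) turned up. I'll ease the grip by its position to let it swing the rest of the way.

>>> arm_command([
  {"dp": [0, 0, 0], "spin": 0},
  {"dp": [0, 0, 0], "spin": 0},
], grip=0.05)

```text
clock: 7.5
position: [0.4587, -0.1747, 0.3275]
ee_rot: [0.609, 0.793, -0.0, -0.0]
ft_force: [-0.5, 0.2, -3.7]
grip_width: 0.511
grasp_force: 22.7
```

>>> arm_command([
  {"dp": [0, 0, 0], "spin": 0},
  {"dp": [0, 0, 0], "spin": 0},
], grip=0.0)

```text
clock: 7.7
position: [0.4587, -0.1747, 0.3277]
ee_rot: [0.609, 0.793, 0.0, -0.0]
ft_force: [0.1, 0.0, -3.4]
grip_width: 0.508
grasp_force: 22.7
```

```bash
python3 s.py pics/w5.png
```

```text
8.05 [ 0.4587 -0.1747  0.3277] 1.832 0.513247165250419 22.709842175245285
F,tX,tY [ 0.064  0.234 -3.516  0.     0.199] +- [0.097 0.198 0.131 0.01  0.008]
```

>>> arm_command([
  {"dp": [0, 0, 20], "spin": 0},
  {"dp": [0, 0, 25], "spin": 0},
  {"dp": [0, 0, 0], "spin": 0},
], grip=-0.01)

```text
clock: 8.4
position: [0.4577, -0.1742, 0.2803]
ee_rot: [0.609, 0.793, -0.001, -0.002]
ft_force: [-0.8, 0.5, -3.7]
grip_width: 0.512
grasp_force: 22.5
```

>>> arm_command([
  {"dp": [0, 0, 0], "spin": 0},
  {"dp": [0, 0, 0], "spin": 0},
], grip=-0.02)

```text
clock: 8.6
position: [0.4592, -0.1749, 0.2839]
ee_rot: [0.609, 0.793, 0.0, 0.001]
ft_force: [0.5, 0.5, -3.2]
grip_width: 0.513
grasp_force: 22.5
```

```bash
python3 s.py pics/w5.png
```

```text
8.95 [ 0.4588 -0.1747  0.283 ] 1.832 0.5105763353501647 22.48311348259449
F,tX,tY [-0.214  0.069 -3.576 -0.009  0.194] +- [0.104 0.163 0.154 0.008 0.009]
```

>>> arm_command([
  {"dp": [0, 0, 0], "spin": 0},
  {"dp": [0, 0, 0], "spin": 0},
], grip=-0.025)

```text
clock: 9.2
position: [0.4587, -0.1747, 0.2827]
ee_rot: [0.609, 0.793, 0.0, -0.0]
ft_force: [0.1, -0.3, -3.5]
grip_width: 0.514
grasp_force: 16.9
```

>>> arm_command([
  {"dp": [0, 0, 0], "spin": 0},
  {"dp": [0, 0, 0], "spin": 0},
], grip=-0.03)

```text
clock: 9.4
position: [0.4589, -0.1748, 0.2829]
ee_rot: [0.609, 0.793, 0.0, 0.0]
ft_force: [-0.2, 0.9, 0.2]
grip_width: 0.514
grasp_force: 1.3
```

```bash
python3 s.py pics/w5.png
```

```text
9.75 [ 0.4588 -0.1747  0.2828] 1.832 0.5162006693487958 1.2753244524355978
F,tX,tY [-0.222  0.624  0.554  0.003  0.162] +- [0.11  0.16  0.175 0.009 0.011]
```

```bash
python3 - <<'E'
from h import *
a=cv2.imread("pics/w5.png"); s=viewer.camera("scene"); t=viewer.camera("top")
u,v=proj("scene",[.4588,-.1747,.1])[0].astype(int); s=cv2.resize(s[v-50:v+50,u-65:u+65],(390,300),interpolation=cv2.INTER_CUBIC)
V=np.zeros((600,780,3),np.uint8); V[:300,:390]=s; u,v=proj("top",[.4588,-.1747,.1])[0].astype(int); V[300:,:390]=cv2.resize(t[v-50:v+50,u-65:u+65],(390,300)); V[:293,390:]=cv2.resize(a,(390,293)); cv2.imwrite("pics/c5.png",V)
E
```

```text
(no output)
```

View pics/c5.png

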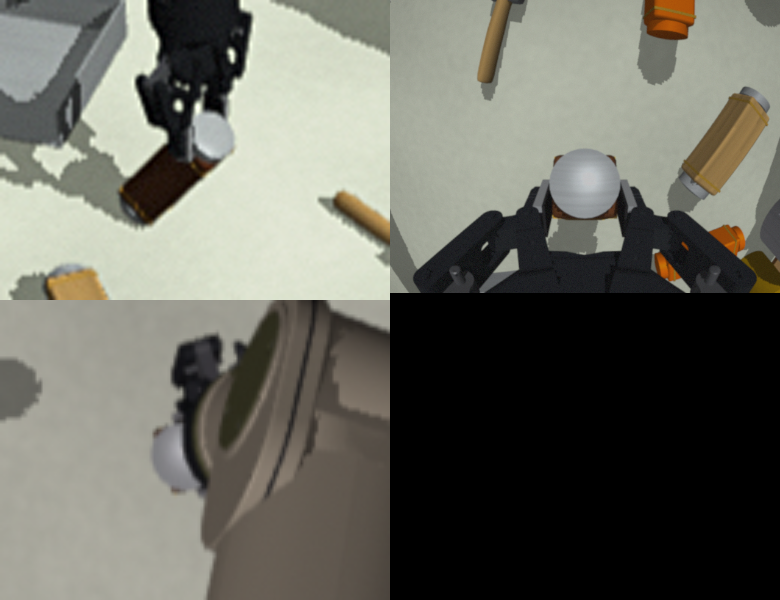

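The mill swung to about 50°, with its heavy end on the table and the light cap up (wrist inset (585,185)). It slipped down a little. I'll slide the fingers down along it, regrip, lift, and ease again.

>>> arm_command([
  {"dp": [-4, 0, 5], "spin": 0},
  {"dp": [-4, 0, 5], "spin": 0},
  {"dp": [0, 0, 0], "spin": 0},
])

```text
clock: 10.2
position: [0.4607, -0.183, 0.2719]
ee_rot: [0.609, 0.793, -0.0, -0.0]
ft_force: [1.1, -1.0, -2.6]
grip_width: 0.514
grasp_force: 3.2
```

>>> arm_command([
  {"dp": [0, 0, 0], "spin": 0},
  {"dp": [0, 0, 0], "spin": 0},
  {"dp": [0, 0, -15], "spin": 0},
  {"dp": [0, 0, -15], "spin": 0},
  {"dp": [0, 0, 0], "spin": 0},
], grip=0.1)

```text
clock: 10.7
position: [0.4611, -0.1827, 0.3039]
ee_rot: [0.609, 0.793, 0.001, 0.001]
ft_force: [1.0, 0.2, -3.5]
grip_width: 0.51
grasp_force: 22.2
```

```bash
python3 s.py pics/w6.png
```

```text
11.05 [ 0.4606 -0.1824  0.302 ] 1.832 0.511238565083799 22.247457280755043
F,tX,tY [ 0.378  0.065 -3.973  0.006  0.122] +- [0.203 0.143 0.178 0.02  0.009]
```

>>> arm_command([
  {"dp": [0, 0, 0], "spin": 0},
  {"dp": [0, 0, 0], "spin": 0},
], grip=-0.027)

```text
clock: 11.3
position: [0.4608, -0.1825, 0.3026]
ee_rot: [0.609, 0.793, -0.0, -0.0]
ft_force: [-0.7, -0.1, -3.0]
grip_width: 0.518
grasp_force: 7.4
```

```bash
python3 s.py pics/w6.png
```

```text
11.65 [ 0.4608 -0.1824  0.3027] 1.832 0.5138346504133844 7.026594579219818
F,tX,tY [-0.102  0.108 -3.53   0.013  0.079] +- [0.154 0.176 0.083 0.008 0.02 ]
```

>>> arm_command([
  {"dp": [0, 0, 0], "spin": 0},
  {"dp": [0, 0, 0], "spin": 0},
], grip=-0.028)

```text
clock: 11.9
position: [0.4608, -0.1824, 0.3027]
ee_rot: [0.609, 0.793, 0.0, 0.0]
ft_force: [0.1, 0.1, -3.5]
grip_width: 0.516
grasp_force: 4.9
```

```bash
python3 s.py pics/w6.png
```

```text
12.25 [ 0.4608 -0.1825  0.3027] 1.832 0.5122061136992063 4.930100049823523
F,tX,tY [ 0.065  0.063 -3.703 -0.008  0.021] +- [0.136 0.182 0.148 0.009 0.007]
```

Now only about 5° off vertical. Grip firmly, lift and carry to the far cell.

>>> arm_command([
  {"dp": [0, 0, 0], "spin": 0},
  {"dp": [0, 0, 0], "spin": 0},
  {"dp": [0, 0, -30], "spin": 0},
  {"dp": [0, 0, -45], "spin": 0},
  {"dp": [0, 0, -45], "spin": 0},
], grip=0.1, newtons=50)

```text
clock: 12.8
position: [0.4603, -0.1825, 0.4239]
ee_rot: [0.609, 0.793, -0.0, -0.0]
ft_force: [1.6, -0.4, -3.3]
grip_width: 0.504
grasp_force: 53.3
```

```bash
python3 - <<'E'
from h import *
print(pose()[1:]); rows(.6385,.263,.42,step=38)
E
```

```text
(array([ 0.4602946 , -0.1825404 ,  0.42389852]), np.float64(1.8312191518376966))
dp [30, 22, 0] spin 0.0
dp [30, 22, 0] spin 0.0
dp [30, 22, 0] spin 0.0
dp [30, 22, 0] spin 0.0
dp [30, 22, 0] spin 0.0
dp [30, 22, 0] spin 0.0
dp [30, 22, 0] spin 0.0
dp [30, 22, 0] spin 0.0
dp [30, 22, 0] spin 0.0
dp [30, 22, 0] spin 0.0
dp [30, 22, 0] spin 0.0
dp [30, 22, 0] spin 0.0
dp [30, 22, 0] spin 0.0
n 13
```

>>> arm_command([
  {"dp": [15, 11, 0], "spin": 0},
  {"dp": [30, 22, 0], "spin": 0},
  {"dp": [30, 22, 0], "spin": 0},
  {"dp": [30, 22, 0], "spin": 0},
  {"dp": [30, 22, 0], "spin": 0},
])

```text
clock: 13.3
position: [0.5219, -0.0251, 0.4227]
ee_rot: [0.609, 0.793, 0.0, -0.0]
ft_force: [0.3, -0.4, -3.4]
grip_width: 0.505
grasp_force: 53.7
```

>>> arm_command([
  {"dp": [30, 22, 0], "spin": 0},
  {"dp": [30, 22, 0], "spin": 0},
  {"dp": [30, 22, 0], "spin": 0},
  {"dp": [30, 22, 0], "spin": 0},
  {"dp": [30, 22, 0], "spin": 0},
])

```text
clock: 13.8
position: [0.5895, 0.1484, 0.4224]
ee_rot: [0.609, 0.793, -0.0, -0.0]
ft_force: [0.1, -0.1, -3.9]
grip_width: 0.503
grasp_force: 53.7
```

>>> arm_command([
  {"dp": [30, 22, 0], "spin": 0},
  {"dp": [30, 22, 0], "spin": 0},
  {"dp": [15, 11, 0], "spin": 0},
  {"dp": [0, 0, 0], "spin": 0},
  {"dp": [0, 0, 0], "spin": 0},
])

```text
clock: 14.3
position: [0.623, 0.2334, 0.4221]
ee_rot: [0.609, 0.793, -0.001, 0.0]
ft_force: [-1.1, -1.1, -3.8]
grip_width: 0.504
grasp_force: 53.8
```

```bash
python3 s.py pics/w7.png; python3 - <<'E'
from h import *
p,a=pose()[1:]; rows(.6385,.263,.31)
a_=cv2.imread("pics/w7.png"); s=viewer.camera("scene")
u,v=proj("scene",[.6385,.26,.17])[0].astype(int); print(u,v); s=cv2.resize(s[v-100:v+60,u-100:u+100],(500,400),interpolation=cv2.INTER_CUBIC)
V=np.zeros((400,800,3),np.uint8); V[:,:500]=s; V[:225,500:]=cv2.resize(a_,(300,225)); cv2.imwrite("pics/c7.png",V)
E
```

```text
14.65 [0.6229 0.2328 0.423 ] 1.831 0.5021875757182069 53.796866834163666
F,tX,tY [-0.187 -0.349 -3.527  0.007  0.008] +- [0.153 0.204 0.1   0.009 0.022]
dp [8, 8, 38] spin 0.0
dp [8, 8, 38] spin 0.0
dp [8, 8, 38] spin 0.0
n 3
351 258
```

View pics/c7.png

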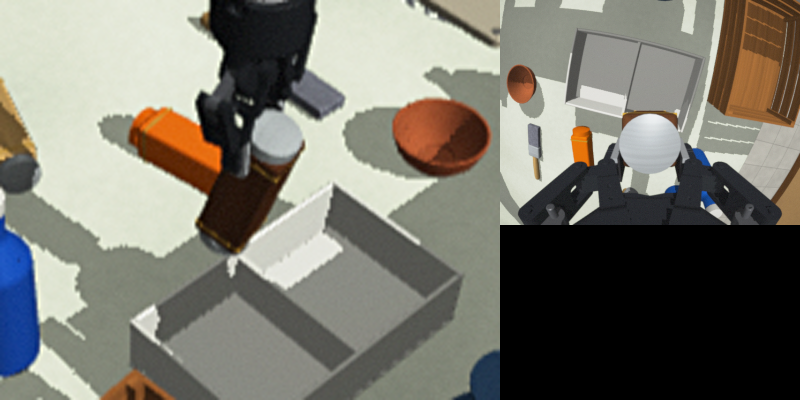

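The hanging mill leans about 19° (cap at (280,135), foot at (225,240) in the crop), so the pivot is off its axis. I'll move so the foot is over the far cell's centre, lower to touch the floor, then rock it upright under a loose grip.

>>> arm_command([
  {"dp": [25, 11, 0], "spin": 0},
  {"dp": [24, 10, 0], "spin": 0},
  {"dp": [0, 0, 40], "spin": 0},
  {"dp": [0, 0, 40], "spin": 0},
  {"dp": [0, 0, 30], "spin": 0},
])

```text
clock: 15.25
position: [0.63, 0.2863, 0.3101]
ee_rot: [0.609, 0.793, -0.001, -0.0]
ft_force: [-0.2, 0.3, -3.8]
grip_width: 0.504
grasp_force: 53.9
```

>>> arm_command([
  {"dp": [0, 0, 10], "spin": 0},
  {"dp": [0, 0, 5], "spin": 0},
  {"dp": [0, 0, 0], "spin": 0},
  {"dp": [0, 0, 0], "spin": 0},
])

```text
clock: 15.65
position: [0.6311, 0.2863, 0.2997]
ee_rot: [0.609, 0.793, 0.001, 0.001]
ft_force: [0.0, -0.5, -3.1]
grip_width: 0.507
grasp_force: 54.0
```

>>> arm_command([
  {"dp": [0, 0, 5], "spin": 0},
  {"dp": [0, 0, 0], "spin": 0},
])

```text
clock: 15.85
position: [0.6306, 0.2863, 0.2929]
ee_rot: [0.609, 0.793, 0.0, 0.0]
ft_force: [-0.7, -0.1, -3.7]
grip_width: 0.503
grasp_force: 53.9
```

>>> arm_command([
  {"dp": [0, 0, 5], "spin": 0},
  {"dp": [0, 0, 0], "spin": 0},
])

```text
clock: 16.05
position: [0.6308, 0.2863, 0.2882]
ee_rot: [0.609, 0.793, 0.001, 0.0]
ft_force: [0.1, 0.5, -1.5]
grip_width: 0.508
grasp_force: 54.4
```

>>> arm_command([
  {"dp": [0, 0, 3], "spin": 0},
  {"dp": [0, 0, 0], "spin": 0},
])

```text
clock: 16.25
position: [0.631, 0.2863, 0.2879]
ee_rot: [0.609, 0.793, 0.001, 0.0]
ft_force: [-6.7, -2.5, 19.1]
grip_width: 0.508
grasp_force: 56.8
```

Floor contact. Now loosen slightly and rock the top towards −x.

>>> arm_command([
  {"dp": [0, 0, -3], "spin": 0},
  {"dp": [0, 0, 0], "spin": 0},
  {"dp": [0, 0, 0], "spin": 0},
], grip=-0.027, newtons=20)

```text
clock: 16.55
position: [0.6307, 0.2863, 0.2879]
ee_rot: [0.609, 0.793, 0.0, 0.0]
ft_force: [-0.1, -0.1, 2.8]
grip_width: 0.514
grasp_force: 7.6
```

>>> arm_command([
  {"dp": [-6, 0, -1], "spin": 0},
  {"dp": [-6, 0, -1], "spin": 0},
  {"dp": [-6, 0, -1], "spin": 0},
  {"dp": [0, 0, 0], "spin": 0},
])

```text
clock: 16.95
position: [0.6357, 0.267, 0.2906]
ee_rot: [0.61, 0.792, -0.0, 0.0]
ft_force: [1.0, 0.6, -3.5]
grip_width: 0.515
grasp_force: 6.9
```

```bash
python3 s.py pics/w8.png; python3 - <<'E'
from h import *
s=viewer.camera("scene"); cv2.imwrite("pics/s8.png",s)
x=s[190:300,310:410].astype(int)
# dark-brown mask axis
b,g,r=x[...,0],x[...,1],x[...,2]; m=(r-b>18)&(r<110)
m=m.astype(np.uint8); k,l,st,c=cv2.connectedComponentsWithStats(m); i=1+np.argmax(st[1:,4]); print(st[i],c[i]+[310,190],cv2.minAreaRect(np.argwhere(l==i)[:,::-1].astype(np.float32)))
m=((l==i)*1)
for row in range(0,110,3): print("".join(".#"[v] for v in m[row]))
E
```

```text
17.3 [0.6351 0.2692 0.2906] 1.832 0.5162527124368513 6.848592460155487
F,tX,tY [ 0.019  0.197 -3.61   0.007  0.015] +- [0.245 0.11  0.131 0.008 0.016]
[  0  23  34  28 325] [325.66461538 225.91692308] ((16.77692222595215, 36.015380859375), (42.047767639160156, 9.674708366394043), 29.744882583618164)
....................................................................................................
....................................................................................................
....................................................................................................
....................................................................................................
....................................................................................................
....................................................................................................
....................................................................................................
............................................................................................
[... 2237 characters left out ...]
..............................................................................................
....................................................................................................
....................................................................................................
....................................................................................................
....................................................................................................
....................................................................................................
....................................................................................................
```

```bash
cat > t.py <<'E'
from h import *
import sys
# fit mill lean in scene picture: print class map and the projected upright axis
def amap(s,X,w=44,up=60,dn=40,st=2):
    u,v=proj("scene",X)[0].round().astype(int); h=cv2.cvtColor(s,cv2.COLOR_BGR2HSV)
    for r in range(v-up,v+dn,st*2-1):
        t=""
        for c in range(u-w,u+w,st):
            H,S,V=h[r,c]; t+= "k" if V<45 and S<90 else "#" if S>100 and H<16 and V<120 else "b" if S>100 and 14<H<30 else "O" if S>150 and H<20 else "~" if S>100 else " .:-=+*"[V//37]
        print(r,u-w,t)
E
python3 - <<'E'
from t import *
s=cv2.imread("pics/s8.png"); p=pose()[1]; print(proj("scene",[p-[0,0,.15],[p[0],p[1],.005]]).round())
amap(s,p-[0,0,.20])
E
```

```text
[[355. 270.]
 [352. 309.]]
225 310 **=#########OOOO~kkk..k~~~~~~~::.kk:********
228 310 *****=##########~k~k kk.::---:.kkkk:********
231 310 *******+-#######~kkk.kkkkkkk.kkkkkk*+=******
234 310 **********=#####kkkkkkkkkkkkkkkkkkk*+::=****
237 310 *************=##kkkkkkkkkkkkkkkkkk.++::::=**
240 310 ***************=##kkkkkkkkkkkkkkkk+++::::::-
243 310 ***************+--kkkkkkkkkkkkkkk:++::::::::
246 310 *************+----kkkkkkkkkkkkkkk+++::::::::
249 310 ***********+-----:kkkkkkkkkkkkkk:++=-:::::::
252 310 *********+-------k..kkkkkkkkk .+++**+--:::::
255 310 *******----------.::kkkkkkkkkk.*******+--:::
258 310 +***+-----------:::.kk kkkkk.:********+----:
261 310 -------------kk.::..kkk-kk:..=******+=------
264 310 -------------kk..kkk.kkkk.:::::+**+---------
267 310 ------------:.kkkkkk:.kk::::::::+-----------
270 310 ----------::::kkk~kkkkkk:::::::::-----------
273 310 -------:::::::k~k~kkkkk.::::::::::----------
276 310 -----::::::::::.kkkkkkk.::::::::.-----------
279 310 ---::::::::::::--:~kkk. ...:::.b------------
282 310 *-::::::::::-----:kkk..b###..##:------------
285 310 +=-:::::::-------###k..##b###b::::----------
288 310 ++::::::--------.b#########bb.:::::---------
291 310 *+::::---------:############.::::::::-------
294 310 :++:-----------############.--:::::::::-----
297 310 :::-=---------######b#####k----::::::::::---
300 310 :::::-=------b############-------::::::::-::
303 310 :::::::------:#b#b###b##.----------::::--:::
306 310 ::::::::------:.#b#####.---------------:::::
309 310 -:::::::::-----:...##b.--------------:::::::
312 310 #O::::::::::-----:::.--------------:::::::::
315 310 ###O:::::::::--------------------:::::::::--
318 310 #####O:::::::::----------------:::::::::----
321 310 #######O:::::::::------------::::::::::-----
324 310 #########O::::::::---------::::::::::-------
```

The mill still leans about 20° and was carried by the pads. Lower to the floor again, loosen more, and move towards −x without lifting.

>>> arm_command([
  {"dp": [0, 0, 2], "spin": 0},
  {"dp": [0, 0, 1], "spin": 0},
  {"dp": [0, 0, 0], "spin": 0},
], grip=-0.0285)

```text
clock: 17.7
position: [0.6354, 0.2689, 0.2881]
ee_rot: [0.609, 0.793, 0.0, 0.0]
ft_force: [-0.9, 0.6, -0.4]
grip_width: 0.512
grasp_force: 4.1
```

>>> arm_command([
  {"dp": [-5, 0, 0], "spin": 0},
  {"dp": [-5, 0, 0], "spin": 0},
  {"dp": [-5, 0, 0], "spin": 0},
  {"dp": [-5, 0, 0], "spin": 0},
  {"dp": [0, 0, 0], "spin": 0},
])

```text
clock: 18.2
position: [0.6408, 0.2482, 0.2877]
ee_rot: [0.61, 0.793, -0.0, 0.0]
ft_force: [0.7, -0.2, -1.1]
grip_width: 0.516
grasp_force: 4.0
```

```bash
python3 s.py pics/w9.png; python3 - <<'E'
from t import *
s=viewer.camera("scene"); p=pose()[1]; print(proj("scene",[p-[0,0,.15],[p[0],p[1],.005]]).round())
amap(s,p-[0,0,.20],up=20,dn=40)
E
```

```text
18.55 [0.6404 0.2498 0.2878] 1.832 0.5135930852031245 3.9998370967805386
F,tX,tY [ 0.456 -0.645 -0.335 -0.059 -0.124] +- [0.128 0.25  0.173 0.009 0.008]
[[347. 266.]
 [344. 305.]]
262 302 -------------~k.kkkk:kkk.::::::=********----
265 302 -------------kkkkkkk-.k.::::::::*****+------
268 302 -------------:kkk~kkkkk:::::::::#**+--------
271 302 -------------:kkkkkkkk.::::::::.#=----------
274 302 -----------:::::.kkkk:....::...b.-----------
277 302 --------:::::::::kkkk:.b##...#b#------------
280 302 ------::::::::::::kkk.k#bb###b##::----------
283 302 --=**+::::::::::--.#k.#####bbb#.::::--------
286 302 -*++++=:::::::----#############:::::::------
289 302 -:=*++:::::-------##b#########.:::::::::----
292 302 -:::+*:::--------.############--::::::::::--
295 302 -:::::+----------k########b##k----::::::::::
298 302 -:::::::+--------############b------::::::::
301 302 -::::::::-=-----b###########b---------::::::
304 302 -::::::::::------.bb#######b------------::--
307 302 bOO-:::::::::-----..bb####b---------------::
310 302 OOOOO:::::::::-----...#bb#:-------------::::
313 302 ##O##OO:::::::::-----:::--------------::::::
316 302 ##O####OO:::::::::------------------::::::::
319 302 ##O######OO:::::::::--------------::::::::::
```

Lean is down to about 14° and the foot stayed put. Continue.

>>> arm_command([
  {"dp": [-5, 0, 0], "spin": 0},
  {"dp": [-5, 0, 0], "spin": 0},
  {"dp": [-5, 0, 0], "spin": 0},
  {"dp": [-5, 0, 0], "spin": 0},
  {"dp": [0, 0, 0], "spin": 0},
])

```text
clock: 19.15
position: [0.6458, 0.2288, 0.2875]
ee_rot: [0.61, 0.793, -0.0, 0.0]
ft_force: [-0.8, -0.7, -2.6]
grip_width: 0.511
grasp_force: 3.6
```

```bash
python3 s.py pics/w9.png; python3 - <<'E'
from t import *
s=viewer.camera("scene"); p=pose()[1]; print(back("scene",[[350,313]],.005))
amap(s,p-[0,0,.20],up=20,dn=48)
E
```

```text
19.5 [0.6454 0.2305 0.2877] 1.832 0.5152923534395861 3.8725873734802008
F,tX,tY [-0.614 -0.36  -1.73   0.144 -0.068] +- [0.146 0.121 0.159 0.019 0.007]
[[0.6454019  0.27350087 0.005     ]]
258 294 --------+***-~kkkkk..kkk-==+=::++++++*******
261 294 -------------kkkkkkk-kk-====::::+++*********
264 294 -------------.~~kkkkkkk====::::.#+********+-
267 294 --------------kkkkkkkk.-===:::.#.*******+---
270 294 ----------------:kkkk::.::....kb.+****+-----
273 294 ---------------::kkkk::#######b#.:-==-------
276 294 -------------::::.kkk:k#bb##bb##.:::--------
279 294 ---------=-::::::::#.k#####b####::::::------
282 294 -------+**:::::::::##########b##::::::::----
285 294 -----=*++++:::::::-############ ::::::::::--
288 294 -----:*+++::::::---############.--:::::::::-
291 294 -----::=*+::::----:############.----::::::::
294 294 -----::::++:------:############:------::::::
297 294 -----::::::-=-----.########b###--------:::::
300 294 -----::::::::-=---b###########-----------:::
303 294 -----::::::::::----:#b######b:-------------:
306 294 -----O-:::::::::----:..bb###.---------------
309 294 ---~OOOO-:::::::::----...k.:----------------
312 294 --OO#OO##O::::::::::-----------------------:
315 294 OOOO##O####O:::::::::--------------------:::
318 294 OOOO##O######O:::::::::----------------:::::
321 294 OOO###O########O:::::::::------------:::::::
324 294 OOOO##O##########O::::::::---------:::::::::
```

Nearly upright. Release gently, then go straight up.

>>> arm_command([
  {"dp": [0, 0, 0], "spin": 0},
  {"dp": [0, 0, 0], "spin": 0},
  {"dp": [0, 0, 0], "spin": 0},
  {"dp": [0, 0, 0], "spin": 0},
  {"dp": [0, 0, 0], "spin": 0},
], grip=-0.2)

```text
clock: 20.1
position: [0.6456, 0.2302, 0.2878]
ee_rot: [0.609, 0.793, 0.0, 0.0]
ft_force: [0.2, -0.2, -1.0]
grip_width: 0.599
grasp_force: 0.0
```

>>> arm_command([
  {"dp": [0, 0, 0], "spin": 0},
  {"dp": [0, 0, 0], "spin": 0},
  {"dp": [0, 0, 0], "spin": 0},
  {"dp": [0, 0, -5], "spin": 0},
  {"dp": [0, 0, -25], "spin": 0},
], grip=-1)

```text
clock: 20.6
position: [0.6447, 0.2302, 0.3155]
ee_rot: [0.609, 0.793, -0.002, -0.001]
ft_force: [-0.3, 0.2, 0.7]
grip_width: 1.002
grasp_force: 0.0
```

>>> arm_command([
  {"dp": [0, 0, -40], "spin": 0},
  {"dp": [0, 0, -40], "spin": 0},
  {"dp": [0, 0, -40], "spin": 0},
  {"dp": [0, 0, 0], "spin": 0},
])

```text
clock: 21.0
position: [0.6462, 0.2298, 0.4449]
ee_rot: [0.609, 0.793, 0.004, 0.002]
ft_force: [0.4, -0.5, -0.1]
grip_width: 1.0
grasp_force: 0.0
```

```bash
python3 - <<'E'
from t import *
s=viewer.camera("scene"); p=pose()[1]; print(manip.get_obs()["clock"],p)
print(finder.find_in("scene","mill_dark"))
print(proj("scene",[[.6385,.259,.005],[.6385,.259,.155]]))
amap(s,[.6385,.259,.08],up=50,dn=48)
E
```

```text
21.05 [0.64591748 0.22988737 0.44148467]
[{'position': [0.6586, 0.2597, 0.1052], 'score': 0.82}]
[[347.736427   307.38767761]
 [351.25179822 262.99632702]]
236 305 **************=###b##OOOO----******+*+++:::=
239 305 *****************=#O##O#--------+**++++:::::
242 305 ******************+------------**++++++.::::
245 305 *****************-----------=**+++++++::::::
248 305 **************+-----------=*++++++++++::::::
251 305 ************+-----------=*+++++++++++*=--:::
254 305 **********+---------===++++++++++++*****+--:
257 305 -+******----------=====-::+++++++*********--
260 305 ----++-----------=====+::::+++**********----
263 305 ----------------.=====:::::.+********+------
266 305 ---------------##:===:::::.#-******+--------
269 305 -------------:b##..:-:::..kb*****+----------
272 305 -----------:::k#bb#......#bk-+*+------------
275 305 --------:::::: ###bb#####b#.::--------------
278 305 ------::::::::#######bbb###:::::------------
281 305 --=*=:::::::::#b###########:::::::----------
284 305 =*+++::::::::-#############::::::::---------
287 305 *++++::::::---############.-:::::::::-------
290 305 :=*+:::::----.##########b#----:::::::::-----
293 305 :::+=::------.######b#####------:::::::::---
296 305 :::::-=------bb###########-------::::::::::-
299 305 :::::::+-----b###########:---------:::::::::
302 305 ::::::::-=---:bb########-------------:::::--
305 305 ::::::::::-----..bb##b#:---------------:--::
308 305 OO-:::::::::----...#bb.-----------------::::
311 305 OOOO::::::::::------------------------::::::
314 305 #O##OO:::::::::---------------------::::::::
317 305 #O####OO:::::::::-----------------::::::::::
320 305 #O######OO:::::::::-------------::::::::::--
323 305 #O########OO::::::::----------::::::::::----
326 305 #O##########OO::::::::------::::::::::------
329 305 #O##b#########OO::::::::--:::::::::::-------
332 305 ################OO:::::::::::::::::---------
```

The dark mill stands upright near the centre of the far cell: cap at (348,262), vertical axis, predicted centre axis at columns 348–351. Now the pale one.

```bash
python3 - <<'E'
from h import *
rows(.6257,-.1203,.30,1.243,step=40)
E
```

```text
dp [-33, -11, 14] spin 0.059
dp [-34, -9, 14] spin 0.059
dp [-34, -7, 14] spin 0.059
dp [-35, -5, 14] spin 0.059
dp [-35, -3, 14] spin 0.059
dp [-35, -1, 14] spin 0.059
dp [-35, 1, 14] spin 0.059
dp [-35, 3, 14] spin 0.059
dp [-35, 5, 14] spin 0.059
dp [-34, 7, 14] spin 0.059
n 10
```

>>> arm_command([
  {"dp": [-33, -11, 0], "spin": 0.059},
  {"dp": [-34, -9, 0], "spin": 0.059},
  {"dp": [-34, -7, 0], "spin": 0.059},
  {"dp": [-35, -5, 10], "spin": 0.059},
  {"dp": [-35, -3, 20], "spin": 0.059},
])

```text
clock: 21.6
position: [0.6349, 0.0539, 0.4074]
ee_rot: [0.72, 0.694, 0.0, 0.0]
ft_force: [1.4, 0.5, 0.8]
grip_width: 0.995
grasp_force: 0.0
```

>>> arm_command([
  {"dp": [-35, -1, 20], "spin": 0.059},
  {"dp": [-35, 1, 30], "spin": 0.059},
  {"dp": [-35, 3, 30], "spin": 0.059},
  {"dp": [-35, 5, 30], "spin": 0.059},
  {"dp": [-34, 7, 0], "spin": 0.059},
])

```text
clock: 22.1
position: [0.6215, -0.1201, 0.292]
ee_rot: [0.814, 0.581, -0.003, -0.003]
ft_force: [0.3, 0.5, -0.5]
grip_width: 1.005
grasp_force: 0.0
```

```bash
python3 - <<'E'
from h import *
for i in range(4): im=viewer.camera("wrist")
o,p,a=pose(); im=viewer.camera("wrist"); cv2.imwrite("pics/w10.png",im); print(o["clock"],p.round(4),a.round(3),finder.find_in("wrist","mill_light")[:2])
h=cv2.cvtColor(im,cv2.COLOR_BGR2HSV); m=cv2.inRange(h,(8,60,90),(30,190,255)); m[:, :150]=0; m[:,500:]=0
m=cv2.morphologyEx(m,cv2.MORPH_CLOSE,np.ones((7,7)))
k,l,s,c=cv2.connectedComponentsWithStats(m); i=1+np.argmax(s[1:,4]); print(s[i],c[i])
r=cv2.minAreaRect(np.argwhere(l==i)[:,::-1].astype(np.float32)); b=cv2.boxPoints(r); print(r)
P=np.array([wback(q,.044,(p,a)) for q in b])[:,:2]; e=sorted([P[1]-P[0],P[2]-P[1]],key=lambda v:-np.linalg.norm(v))
print(P.mean(0),[np.linalg.norm(v) for v in e],np.arctan2(e[0][1],e[0][0]))
rows(.6257,-.1203,.177,1.243)
E
```

```text
22.3 [ 0.6231 -0.1203  0.2966] 1.24 [{'position': [0.6566, -0.2769, 0.0244], 'score': 0.74}, {'position': [0.6293, -0.1101, 0.0446], 'score': 0.64}]
[  286   152    75   179 12028] [322.17850017 239.38194214]
((323.0, 241.0), (178.0, 74.0), 90.0)
[ 0.62612756 -0.1182976 ] [np.float64(0.12034503956156253), np.float64(0.04379475970009699)] -1.8664516156333346
dp [0, 1, 40] spin 0.0
dp [0, 1, 40] spin 0.0
dp [0, 1, 40] spin 0.0
n 3
```

Wrist and top cameras agree: centre (0.626, −0.119), size 120 × 44 mm. Descend and weigh.

>>> arm_command([
  {"dp": [1, 1, 40], "spin": 0},
  {"dp": [1, 1, 40], "spin": 0},
  {"dp": [0, 1, 40], "spin": 0},
  {"dp": [0, 0, 0], "spin": 0},
])

```text
clock: 22.8
position: [0.6252, -0.1161, 0.1724]
ee_rot: [0.813, 0.583, -0.003, -0.003]
ft_force: [-0.9, -0.1, -0.1]
grip_width: 0.999
grasp_force: 0.0
```

>>> arm_command([
  {"dp": [0, 0, 0], "spin": 0},
  {"dp": [0, 0, 0], "spin": 0},
  {"dp": [0, 0, 0], "spin": 0},
  {"dp": [0, 0, 0], "spin": 0},
  {"dp": [0, 0, 0], "spin": 0},
], grip=1, newtons=60)

```text
clock: 23.3
position: [0.628, -0.1186, 0.1803]
ee_rot: [0.813, 0.582, 0.002, 0.001]
ft_force: [-2.1, 1.0, 8.7]
grip_width: 0.506
grasp_force: 62.0
```

>>> arm_command([
  {"dp": [0, 0, -10], "spin": 0},
  {"dp": [0, 0, -15], "spin": 0},
  {"dp": [0, 0, -15], "spin": 0},
  {"dp": [0, 0, 0], "spin": 0},
  {"dp": [0, 0, 0], "spin": 0},
])

```text
clock: 23.8
position: [0.6272, -0.1185, 0.2183]
ee_rot: [0.813, 0.582, 0.001, 0.0]
ft_force: [-0.3, -0.2, -4.0]
grip_width: 0.508
grasp_force: 61.7
```

```bash
python3 s.py pics/w11.png
```

```text
24.15 [ 0.627  -0.1185  0.2172] 1.242 0.507778885063222 61.6747060418129
F,tX,tY [ 1.710e-01 -4.300e-02 -3.784e+00  2.000e-03  1.020e-01] +- [0.168 0.169 0.156 0.007 0.011]
```

The heavy end is again at −x (arm 27 mm). Set down and regrip 40 mm towards +x, a few mm lower this time so the pivot lies on the axis.

>>> arm_command([
  {"dp": [0, 0, 20], "spin": 0},
  {"dp": [0, 0, 15], "spin": 0},
  {"dp": [0, 0, 4], "spin": 0},
  {"dp": [0, 0, 0], "spin": 0},
])

```text
clock: 24.6
position: [0.627, -0.1187, 0.1796]
ee_rot: [0.814, 0.582, -0.0, -0.001]
ft_force: [-8.0, 2.7, 13.3]
grip_width: 0.507
grasp_force: 64.9
```

>>> arm_command([
  {"dp": [0, 0, 0], "spin": 0},
  {"dp": [0, 0, 0], "spin": 0},
  {"dp": [0, 0, 0], "spin": 0},
  {"dp": [20, 0, 0], "spin": 0},
  {"dp": [20, 0, 0], "spin": 0},
], grip=-0.3, newtons=20)

```text
clock: 25.1
position: [0.6401, -0.0809, 0.1786]
ee_rot: [0.814, 0.581, -0.0, 0.0]
ft_force: [0.0, 0.3, -0.9]
grip_width: 0.65
grasp_force: 0.0
```

>>> arm_command([
  {"dp": [0, 0, 3], "spin": 0},
  {"dp": [0, 0, 3], "spin": 0},
  {"dp": [0, 0, 0], "spin": 0},
])

```text
clock: 25.4
position: [0.6395, -0.0817, 0.1721]
ee_rot: [0.814, 0.581, -0.001, -0.0]
ft_force: [-0.4, 0.1, -0.4]
grip_width: 0.648
grasp_force: 0.0
```

>>> arm_command([
  {"dp": [0, 0, 0], "spin": 0},
  {"dp": [0, 0, 0], "spin": 0},
  {"dp": [0, 0, 0], "spin": 0},
  {"dp": [0, 0, 0], "spin": 0},
], grip=0.1, newtons=20)

```text
clock: 25.8
position: [0.6399, -0.0812, 0.1726]
ee_rot: [0.814, 0.582, -0.0, 0.0]
ft_force: [-0.7, -2.4, -1.2]
grip_width: 0.514
grasp_force: 23.5
```

>>> arm_command([
  {"dp": [0, 0, -20], "spin": 0},
  {"dp": [0, 0, -35], "spin": 0},
  {"dp": [0, 0, -35], "spin": 0},
  {"dp": [0, 0, -30], "spin": 0},
  {"dp": [0, 0, 0], "spin": 0},
])

```text
clock: 26.3
position: [0.6412, -0.081, 0.2971]
ee_rot: [0.813, 0.582, 0.003, 0.002]
ft_force: [0.9, -0.1, -2.1]
grip_width: 0.51
grasp_force: 22.3
```

>>> arm_command([
  {"dp": [0, 0, -10], "spin": 0},
  {"dp": [0, 0, 0], "spin": 0},
  {"dp": [0, 0, 0], "spin": 0},
], grip=-0.025)

```text
clock: 26.6
position: [0.6398, -0.0805, 0.3016]
ee_rot: [0.813, 0.582, -0.001, -0.001]
ft_force: [0.5, 0.2, -4.0]
grip_width: 0.515
grasp_force: 17.2
```

```bash
python3 s.py pics/w12.png
```

```text
26.95 [ 0.64   -0.0807  0.3024] 1.242 0.5142033803282824 17.188668195158243
F,tX,tY [ 0.159  0.182 -3.589 -0.009  0.208] +- [0.265 0.074 0.236 0.006 0.006]
```

Ease in small steps.

>>> arm_command([
  {"dp": [0, 0, -15], "spin": 0},
  {"dp": [0, 0, 0], "spin": 0},
  {"dp": [0, 0, 0], "spin": 0},
], grip=-0.026)

```text
clock: 27.3
position: [0.6403, -0.0807, 0.3186]
ee_rot: [0.813, 0.582, 0.001, 0.0]
ft_force: [0.3, 0.0, -4.2]
grip_width: 0.515
grasp_force: 13.9
```

>>> arm_command([
  {"dp": [0, 0, 0], "spin": 0},
  {"dp": [0, 0, 0], "spin": 0},
  {"dp": [0, 0, 0], "spin": 0},
], grip=-0.027)

```text
clock: 27.6
position: [0.64, -0.0806, 0.3175]
ee_rot: [0.813, 0.582, -0.0, -0.0]
ft_force: [-0.2, -0.6, -4.0]
grip_width: 0.514
grasp_force: 10.7
```

```bash
python3 s.py pics/w12.png
```

```text
27.95 [ 0.64   -0.0807  0.3177] 1.242 0.5157049181351273 10.713444650173187
F,tX,tY [-0.127  0.052 -3.639 -0.015  0.122] +- [0.134 0.168 0.163 0.004 0.019]
```

>>> arm_command([
  {"dp": [0, 0, 0], "spin": 0},
  {"dp": [0, 0, 0], "spin": 0},
  {"dp": [0, 0, 0], "spin": 0},
], grip=-0.0277)

```text
clock: 28.3
position: [0.64, -0.0807, 0.3177]
ee_rot: [0.813, 0.582, 0.0, -0.0]
ft_force: [0.2, 0.5, -4.0]
grip_width: 0.512
grasp_force: 8.5
```

```bash
python3 s.py pics/w12.png
```

```text
28.65 [ 0.64   -0.0807  0.3177] 1.242 0.5123065992463581 8.473303634673357
F,tX,tY [-0.172 -0.103 -3.677 -0.02   0.109] +- [0.178 0.179 0.17  0.009 0.01 ]
```

>>> arm_command([
  {"dp": [0, 0, 0], "spin": 0},
  {"dp": [0, 0, 0], "spin": 0},
  {"dp": [0, 0, 0], "spin": 0},
], grip=-0.0285)

```text
clock: 29.0
position: [0.6401, -0.0806, 0.3177]
ee_rot: [0.813, 0.582, 0.0, -0.0]
ft_force: [-0.1, 0.1, -3.7]
grip_width: 0.509
grasp_force: 6.3
```

>>> arm_command([
  {"dp": [0, 0, 0], "spin": 0},
  {"dp": [0, 0, 0], "spin": 0},
  {"dp": [0, 0, 0], "spin": 0},
], grip=-0.029)

```text
clock: 29.3
position: [0.64, -0.0807, 0.3177]
ee_rot: [0.813, 0.582, 0.0, -0.0]
ft_force: [-1.3, -0.1, -3.5]
grip_width: 0.514
grasp_force: 4.7
```

```bash
python3 s.py pics/w12.png; python3 - <<'E'
from t import *
import t
s=viewer.camera("scene"); p=pose()[1]; print(proj("scene",[p-[0,0,.15]]).round())
amap(s,p-[0,0,.2],up=50,dn=45)
E
```

```text
29.65 [ 0.64   -0.0807  0.3177] 1.242 0.5136703914862566 4.676869539543986
F,tX,tY [ 2.000e-03  7.900e-02 -3.457e+00 -7.000e-03  9.000e-03] +- [0.234 0.172 0.243 0.011 0.013]
[[250. 177.]]
143 207 ++==--======~kkkkkkkkkkkkkkkkk:::.:*********
146 207 *+++*****+=-~kkkkkkkkkkkkkkkkk...kk.********
149 207 *+*********kkkkkkkkkkkkkkkkkk+=..kk:********
152 207 ******-=+-..kkkkkkkkkkkkkkkk=*:~kkk+********
155 207 *****=k:....kkkkkkkkkkkkkkk-**kkkk.*********
158 207 ******:kk..-**kkkkkkkkkkkkk-*+~kkk-*********
161 207 *******.kk.=**kkkkkkkk::=:kk:kkkkk**********
164 207 O+******kkk***kkkkk=*+++**kkkkkkk.**********
167 207 #OO*****=kk.++~~kkk======-kkkk:==***********
170 207 O#bO+****=kkkkkkkk=====++++.k.**************
173 207 O#bO+*****:kkkkkkk======+++--.**************
176 207 #O#~*******:.=kkk.:=====++=b-k**************
179 207 ###O**********:k.=b.:-==--=b-.**************
182 207 ###+**********= k-bbbb+=bbbbb***************
185 207 ##-*********++*:k.kbbbbbbbbb+*+****+********
188 207 #---+***+*****+**.#bbbbbbbbb+***************
191 207 -----+*++++*+*++*:bbbbbbbbbb+*++++**+*******
194 207 ------++**+++****-bbbbbbbbbb+*+*++**********
197 207 ++++=-----*+**++*-bbbbbbbbbb+*+*++++********
200 207 *****=------+****-#bbbbbbbbb+*++++**********
203 207 *****=---------**+bbbbbbbbbb+*+*+*+*********
206 207 +++++=----------+*:bbbbbbbbb+*+*+**+******+-
209 207 -=+++~------------=bbbbbbbbbb*++**********--
212 207 ~~~~~~-------------.bbbbbb=+**++***********-
215 207 ~~~~~~~-------------=-:---+*****************
218 207 ~~~~~~~~~+===-----=*************************
221 207 ~~~~~~~~~~~*********+***+*******************
224 207 ~~~~~~~~~~~=*+******************************
227 207 ~~~~~~~~~~~~***+**+**+**********************
230 207 ~~~~~~~~~~~~***++**++***********************
233 207 ~~~~~~~~~~~~+***++**************************
236 207 ~~~~~~~~~~~~=**+*+******+*******************
```

It hangs vertical (cap (252,170), straight edges). Firm up, lift and carry to the near cell.

>>> arm_command([
  {"dp": [0, 0, 0], "spin": 0},
  {"dp": [0, 0, 0], "spin": 0},
  {"dp": [0, 0, -25], "spin": 0},
  {"dp": [0, 0, -40], "spin": 0},
  {"dp": [0, 0, -35], "spin": 0},
], grip=0.1, newtons=50)

```text
clock: 30.25
position: [0.6399, -0.0808, 0.4192]
ee_rot: [0.813, 0.582, -0.0, 0.0]
ft_force: [2.1, -0.4, -2.6]
grip_width: 0.511
grasp_force: 53.2
```

```bash
python3 - <<'E'
from h import *
rows(.5115,.258,.42,step=37)
E
```

```text
dp [28, -23, 0] spin 0.0
dp [28, -23, 0] spin 0.0
dp [28, -23, 0] spin 0.0
dp [28, -23, 0] spin 0.0
dp [28, -23, 0] spin 0.0
dp [28, -23, 0] spin 0.0
dp [28, -23, 0] spin 0.0
dp [28, -23, 0] spin 0.0
dp [28, -23, 0] spin 0.0
dp [28, -23, 0] spin 0.0
n 10
```

>>> arm_command([
  {"dp": [14, -12, 0], "spin": 0},
  {"dp": [28, -23, 0], "spin": 0},
  {"dp": [28, -23, 0], "spin": 0},
  {"dp": [28, -23, 0], "spin": 0},
  {"dp": [28, -23, 0], "spin": 0},
])

```text
clock: 30.75
position: [0.5816, 0.0733, 0.4178]
ee_rot: [0.813, 0.582, 0.0, -0.0]
ft_force: [0.9, -0.2, -2.8]
grip_width: 0.505
grasp_force: 53.8
```

>>> arm_command([
  {"dp": [28, -23, 0], "spin": 0},
  {"dp": [28, -23, 0], "spin": 0},
  {"dp": [28, -23, 0], "spin": 0},
  {"dp": [28, -23, 0], "spin": 0},
  {"dp": [28, -23, 0], "spin": 0},
])

```text
clock: 31.25
position: [0.518, 0.2429, 0.4179]
ee_rot: [0.813, 0.582, 0.0, -0.0]
ft_force: [0.7, 0.6, -3.7]
grip_width: 0.51
grasp_force: 53.8
```

>>> arm_command([
  {"dp": [14, -11, 0], "spin": 0},
  {"dp": [0, 0, 0], "spin": 0},
  {"dp": [0, 0, 0], "spin": 0},
])

```text
clock: 31.55
position: [0.5129, 0.2584, 0.4177]
ee_rot: [0.813, 0.582, -0.0, 0.0]
ft_force: [0.4, -0.3, -3.8]
grip_width: 0.507
grasp_force: 53.8
```

```bash
python3 s.py pics/w13.png; python3 - <<'E'
from t import *
rows(.5115,.258,.30,step=40)
s=viewer.camera("scene"); p=pose()[1]; print(proj("scene",[p-[0,0,.15]]).round())
amap(s,p-[0,0,.2],up=30,dn=45)
E
```

```text
31.9 [0.5131 0.258  0.4178] 1.241 0.507578745999854 53.7692691385746
F,tX,tY [ 0.088 -0.149 -3.715 -0.043  0.007] +- [0.156 0.246 0.174 0.008 0.007]
dp [0, 0, 39] spin 0.0
dp [0, 0, 39] spin 0.0
dp [0, 0, 39] spin 0.0
n 3
[[399. 194.]]
183 353 -==+====++*k kkkkk kkkk.++==-.kkkk:+-+******
186 353 ..-===+=---kkkkkkk.kkk:===++=++kk:+----*----
189 353 -...=-------kkkkkkkkk:======+++=.*=---------
192 353 *==..k:------kkkkkkkk======+=++=:****-------
195 353 ****=:kk:-----:kk k:k.-====++++b+*****+-----
198 353 ******=:kk:----kkkk=kb..:--=--bb~OOOOOOO----
201 353 ********=:kk:--kkk.-b#bbb====bbbOOOOOOO####O
204 353 **********=:k:=*kk..bbbbbbbbbbbOOOOOOOO#####
207 353 ****************b...bbbbbbbbbbbOOOOOOOO#####
210 353 ***************:bbbbbbbbbbbbbbOOOOOOOOOO####
213 353 ***************bbbbbbbbbbbbbbbOOOOOOOOO#####
216 353 **************=bbbbbbbbbbbbbbOOOOOOOO#######
219 353 +*************bbbbbbbbbbbbbbb.#OOOOOO#######
222 353 O************=bbbbbbbbbbbbbb--.###O########O
225 353 OO+***********bbbbbbbbbbbbbb----:##########-
228 353 OOO***********=bbbbbbbbbbbb*++-----:::::----
231 353 OO+***********-.bbbbbbbbbbb********+--------
234 353 OO-+*******++**..bbbbbbb++*******+----------
237 353 O----+******+++:..bb:--+*******+------------
240 353 --------+*+++++:::::::+******---------------
243 353 ------+*+++++++:::::::::+**-----------------
246 353 ----+*++++++++::::::::::::++----------------
249 353 --**++++++++++--::::::::::::++--------------
252 353 **++++++++++***---::::::::::::=+------------
255 353 :=+++++++++******---::::::::::::=-----------
```

The pale mill leans a little (foot about 10° towards −x). Use the same method: lower to contact, ease, rock, release.

>>> arm_command([
  {"dp": [12, 0, 10], "spin": 0},
  {"dp": [0, 0, 40], "spin": 0},
  {"dp": [0, 0, 40], "spin": 0},
  {"dp": [0, 0, 30], "spin": 0},
  {"dp": [0, 0, 5], "spin": 0},
])

```text
clock: 32.5
position: [0.5154, 0.2702, 0.2882]
ee_rot: [0.813, 0.582, -0.003, 0.0]
ft_force: [0.1, -0.6, -3.1]
grip_width: 0.506
grasp_force: 54.2
```

>>> arm_command([
  {"dp": [0, 0, 5], "spin": 0},
  {"dp": [0, 0, 0], "spin": 0},
  {"dp": [0, 0, 5], "spin": 0},
  {"dp": [0, 0, 0], "spin": 0},
])

```text
clock: 32.9
position: [0.5169, 0.2701, 0.2832]
ee_rot: [0.813, 0.582, 0.001, -0.0]
ft_force: [0.5, -0.3, -2.8]
grip_width: 0.509
grasp_force: 54.2
```

>>> arm_command([
  {"dp": [0, 0, 4], "spin": 0},
  {"dp": [0, 0, 0], "spin": 0},
])

```text
clock: 33.1
position: [0.5166, 0.27, 0.2785]
ee_rot: [0.813, 0.582, -0.0, -0.0]
ft_force: [-0.8, 0.2, -3.4]
grip_width: 0.507
grasp_force: 54.3
```

>>> arm_command([
  {"dp": [0, 0, 3], "spin": 0},
  {"dp": [0, 0, 0], "spin": 0},
])

```text
clock: 33.3
position: [0.517, 0.2701, 0.2767]
ee_rot: [0.813, 0.582, 0.001, -0.0]
ft_force: [-1.8, -1.2, 4.9]
grip_width: 0.509
grasp_force: 55.4
```

>>> arm_command([
  {"dp": [0, 0, 0], "spin": 0},
  {"dp": [0, 0, 0], "spin": 0},
  {"dp": [0, 0, 0], "spin": 0},
], grip=-0.0285, newtons=20)

```text
clock: 33.6
position: [0.517, 0.2702, 0.2765]
ee_rot: [0.813, 0.582, 0.001, -0.0]
ft_force: [-1.6, 0.1, 6.4]
grip_width: 0.511
grasp_force: 6.9
```

```bash
python3 s.py pics/w14.png; cat > fit.py <<'E'
from t import *
def lean(s,z=.08):
    # wood mask (not orange): fit principal edges of pale body in scene picture; compare with projected upright axis
    h=cv2.cvtColor(s,cv2.COLOR_BGR2HSV); p=pose()[1]; u,v=proj("scene",[p[0],p[1],z])[0].astype(int)
    m=np.zeros(h.shape[:2],np.uint8); sl=np.s_[v-60:v+60,u-50:u+50]; m[sl]=cv2.inRange(h,(12,60,60),(28,170,255))[sl]
    m=cv2.morphologyEx(m,cv2.MORPH_OPEN,np.ones((3,3))); k,l,st,c=cv2.connectedComponentsWithStats(m); i=1+np.argmax(st[1:,4])
    y0,hh=st[i][1],st[i][3]; R=[];C=[]
    for y in range(y0+int(.3*hh),y0+int(.8*hh)):
        x=np.flatnonzero(l[y]==i); C.append((y,x.min(),x.max()))
    C=np.array(C); up=proj("scene",[[p[0],p[1],.03],[p[0],p[1],.12]])
    print(st[i],"left",np.polyfit(C[:,0],C[:,1],1)[0].round(3),"right",np.polyfit(C[:,0],C[:,2],1)[0].round(3),"upright",((up[0]-up[1])[0]/(up[0]-up[1])[1]).round(3))
lean(viewer.camera("scene"))
E
python3 fit.py
```

```text
33.95 [0.517  0.2702 0.2765] 1.242 0.5178233545662604 6.92825139965862
F,tX,tY [-1.009  0.145  5.772  0.381 -0.155] +- [0.139 0.143 0.231 0.017 0.014]
[377 249  35  35 683] left -0.308 right -0.428 upright -0.158
```

>>> arm_command([
  {"dp": [0, 0, -2], "spin": 0},
  {"dp": [0, 0, 0], "spin": 0},
  {"dp": [-5, 0, 0], "spin": 0},
  {"dp": [-5, 0, 0], "spin": 0},
  {"dp": [-5, 0, 0], "spin": 0},
], grip=-0.029)

```text
clock: 34.55
position: [0.5117, 0.255, 0.2774]
ee_rot: [0.813, 0.582, -0.0, 0.0]
ft_force: [0.4, 0.3, -3.8]
grip_width: 0.516
grasp_force: 4.6
```

```bash
python3 s.py pics/w14.png; python3 fit.py
```

```text
34.9 [0.5119 0.256  0.2777] 1.242 0.5125279071946351 4.645263226702809
F,tX,tY [ 0.01   0.294 -3.891 -0.025  0.037] +- [0.165 0.19  0.171 0.012 0.016]
[375 244  33  36 708] left -0.169 right -0.404 upright -0.151
```

>>> arm_command([
  {"dp": [0, 0, 2], "spin": 0},
  {"dp": [0, 0, 0], "spin": 0},
  {"dp": [-5, 0, 0], "spin": 0},
  {"dp": [-5, 0, 0], "spin": 0},
  {"dp": [0, 0, 0], "spin": 0},
], grip=-0.0295)

```text
clock: 35.5
position: [0.5086, 0.2453, 0.2758]
ee_rot: [0.814, 0.581, -0.0, -0.0]
ft_force: [-0.4, -0.6, 1.4]
grip_width: 0.515
grasp_force: 2.9
```

```bash
python3 s.py pics/w14.png; python3 fit.py
```

```text
35.85 [0.5087 0.2464 0.2758] 1.242 0.5138377563965423 2.932285030838102
F,tX,tY [-0.348 -0.5    1.412  0.006 -0.11 ] +- [0.285 0.204 0.165 0.016 0.011]
[375 241  31  38 770] left -0.13 right -0.281 upright -0.146
```

>>> arm_command([
  {"dp": [-4, 0, 0], "spin": 0},
  {"dp": [-4, 0, 0], "spin": 0},
  {"dp": [0, 0, 0], "spin": 0},
])

```text
clock: 36.25
position: [0.5059, 0.2379, 0.2755]
ee_rot: [0.814, 0.581, -0.0, -0.0]
ft_force: [0.4, 0.0, -1.4]
grip_width: 0.518
grasp_force: 2.6
```

```bash
python3 s.py pics/w14.png; python3 fit.py
```

```text
Traceback (most recent call last):
  File "s.py", line 6, in <module>
    S.append(np.r_[f,t@X,t@Y]); im=viewer.camera("wrist")
                                   ~~~~~~~~~~~~~^^^^^^^^^
ValueError: 200 camera calls are used up
Traceback (most recent call last):
  File "fit.py", line 12, in <module>
    lean(viewer.camera("scene"))
         ~~~~~~~~~~~~~^^^^^^^^^
ValueError: 200 camera calls are used up
```

The camera calls are used up. The last fit showed the lean down to a few degrees, well within the self-righting range. Release gently, as before.

>>> arm_command([
  {"dp": [0, 0, 0], "spin": 0},
  {"dp": [0, 0, 0], "spin": 0},
  {"dp": [0, 0, 0], "spin": 0},
  {"dp": [0, 0, 0], "spin": 0},
  {"dp": [0, 0, 0], "spin": 0},
], grip=-0.2)

```text
clock: 36.85
position: [0.5061, 0.2388, 0.2757]
ee_rot: [0.813, 0.582, 0.0, -0.0]
ft_force: [-1.1, -0.2, -1.2]
grip_width: 0.601
grasp_force: 0.0
```

>>> arm_command([
  {"dp": [0, 0, 0], "spin": 0},
  {"dp": [0, 0, 0], "spin": 0},
  {"dp": [0, 0, 0], "spin": 0},
  {"dp": [0, 0, 0], "spin": 0},
  {"dp": [0, 0, 0], "spin": 0},
])

```text
clock: 37.35
position: [0.5061, 0.2387, 0.2757]
ee_rot: [0.813, 0.582, 0.0, -0.0]
ft_force: [-0.6, 0.0, 0.3]
grip_width: 0.602
grasp_force: 0.0
```

```bash
python3 - <<'E'
from h import *
o,p,a=pose(); print(o["clock"],p,o["ft_force"],o["torque"],o["grip_width"],o["grasp_force"])
E
```

```text
37.35 [0.50606428 0.23872391 0.27571021] [-0.63544978  0.04312624  0.27133879] [-0.05767881  0.04792584 -0.00780046] 0.6016228144656907 0.0
```

A touch check that the mill still stands between the pads, then release and retreat.

>>> arm_command([
  {"dp": [0, 0, 0], "spin": 0},
  {"dp": [0, 0, 0], "spin": 0},
  {"dp": [0, 0, 0], "spin": 0},
], grip=-0.028)

```text
clock: 37.65
position: [0.5061, 0.2387, 0.2757]
ee_rot: [0.813, 0.582, 0.0, -0.0]
ft_force: [-0.1, 0.1, -0.1]
grip_width: 0.511
grasp_force: 3.6
```

>>> arm_command([
  {"dp": [0, 0, 0], "spin": 0},
  {"dp": [0, 0, 0], "spin": 0},
  {"dp": [0, 0, 0], "spin": 0},
  {"dp": [0, 0, 0], "spin": 0},
  {"dp": [0, 0, 0], "spin": 0},
], grip=-0.2)

```text
clock: 38.15
position: [0.506, 0.2387, 0.2757]
ee_rot: [0.813, 0.582, -0.0, -0.0]
ft_force: [0.8, -0.2, -0.3]
grip_width: 0.6
grasp_force: 0.0
```

>>> arm_command([
  {"dp": [0, 0, 0], "spin": 0},
  {"dp": [0, 0, 0], "spin": 0},
  {"dp": [0, 0, 0], "spin": 0},
  {"dp": [0, 0, -5], "spin": 0},
  {"dp": [0, 0, -25], "spin": 0},
], grip=-1)

```text
clock: 38.65
position: [0.5052, 0.2385, 0.3041]
ee_rot: [0.813, 0.582, -0.002, 0.0]
ft_force: [0.5, 0.1, 0.8]
grip_width: 1.004
grasp_force: 0.0
```

>>> arm_command([
  {"dp": [0, 0, -40], "spin": 0},
  {"dp": [0, 0, -40], "spin": 0},
  {"dp": [0, 0, -40], "spin": 0},
  {"dp": [0, 0, 0], "spin": 0},
  {"dp": [0, 0, 0], "spin": 0},
])

```text
clock: 39.15
position: [0.5061, 0.2386, 0.4266]
ee_rot: [0.813, 0.582, 0.001, -0.0]
ft_force: [-0.1, -0.1, -0.6]
grip_width: 1.003
grasp_force: 0.0
```

>>> arm_command([
  {"dp": [0, 0, 0], "spin": 0},
  {"dp": [0, 0, 0], "spin": 0},
  {"dp": [0, 0, 0], "spin": 0},
  {"dp": [0, 0, 0], "spin": 0},
  {"dp": [0, 0, 0], "spin": 0},
])

```text
clock: 39.65
position: [0.5061, 0.2387, 0.4254]
ee_rot: [0.813, 0.582, -0.0, 0.0]
ft_force: [0.5, -0.8, -0.4]
grip_width: 1.0
grasp_force: 0.0
```

```bash
python3 -c "
from workcell import manip
print(manip.hand_in())"
```

```text
the job is handed in; nothing more can be done
None
```

Job handed in at about 40 s: both mills were set down heavy end down, dark in the far cell (upright on camera after release) and pale in the near cell (confirmed between the pads by touch only, as the camera calls had run out); the bottles and vase were not re-checked on camera, but the arm kept well clear of them.

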